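# Take the punch caddy off its hanger and hold it level over the salver

## Robot

A 6-joint arm with a two-finger parallel gripper is mounted at the origin on the work surface. World frame = base frame: x ahead of the robot, y to its left, z up, the work surface at z = 0. Lengths are in m, angles in rad, forces in N, time in s.
With the tool pointing down it reaches from about 0.375 to 0.9 m from the base axis. Payload 3.1 kg.
Tool frame: the origin (TCP) lies at the very end of the fingers, on their centre line; the grasp point (between the pads) lies 19 mm behind it; z points along the fingers, y is the line along which they close (so a half turn about z gives the same grasp; the last joint's range is limited). The gripper opens to 85 mm and grips with 20 to 120 N. Pads are 22 mm wide; open, the fingers measure 114 mm over their backs; the gripper's body (76 mm by 85 mm) begins 54 mm behind the grasp point. The pads swing forward as they close: fully open they stand 13 mm farther back than shut.
Start: joints at [-1.373, 0.527, 1.433, -0, 1.181, -0.178], TCP at [0.229, -0.581, 0.231] pointing down, gripper open.
Joint ranges: [-3.08, 3.08], [-0.75, 2.2], [0.22, 2.44], [-1.43, 4.57], [0, 2.65], [-2.85, 2.85]. Speed limits (rad/s): [2.79, 2.79, 3.14, 3.14, 3.14, 3.14].

## Interface

Orientations are given as a rotation vector (axis times angle).
In Python, from station import * gives the robot as it stands. Calls block until the motion is done:
- move_pose(position, orientation): joint-space move of the TCP to a pose.
- move_linear(position, velocity=0.15, attitude=None): straight line of the TCP; attitude=None keeps the orientation; velocity is the mean speed in m/s.
- goto_joints(angles): joint-space move.
- gripper_to(opening): finger opening in m; the grip force is fixed at half the most; returns when the fingers have stopped.
- hold(seconds).
- solve_ik(position, orientation): joint angles nearest the present ones, or None.
- get_image(name): name is "scene" or "top"; returns the picture (480x640x3 uint8, red, green, blue); there is no depth.
- camera_params(name): a dict with "intrinsics" (3x3 intrinsics, pixels), "xyz" and "attitude" of the camera in the world. Camera axes: x right, y up, looking along -z (the intrinsics and any distortion apply to the point x, -y, -z); pixel columns grow to the right and rows downward; lengths in m; the calibration is good to about 2 mm. A picture is of the moment at which its call begins. camera_params takes no time and is no camera call.
A pose or a line that the arm cannot do raises PlanningError and nothing moves.
- sign_off(): hands the job in; it is judged then, once.
Readings, each from a call of its own:
- current_clock(): time.
- current_q(): joint angles.
- current_qvel(): joint speeds.
- current_joint_torque(): joint torques, N m.
- current_tcp_pos(): TCP position.
- current_tool_rot(): TCP orientation.
- current_force(): force on the tool from outside, world axes, zero at the start.
- current_moment(): the same for the moment, N m.
- current_finger_gap(): finger opening in m.
- current_grip_force(): force on a finger pad.
Only numpy, scipy, OpenCV 4.12 (cv2) and the standard library are available. Lean on these libraries where they do the work, as an engineer would, in place of code of your own. Each camera call takes 0.05 s, during which the arm holds its last target. There are 200 camera calls.

## Task

Take the copper punch caddy by its handle, lift it up and off the two hooked arms of the hanger stand, and bring it over the middle of the round salver. Finish still holding it there in the air, level and steady, with its underside about 8 cm above the salver, so that the chaser can pick punches from it; nothing is put down or let go. Keep the three punches in it, do not let the caddy bump the salver or its block, and leave the other things on the bench where they are.

Things in the scene. Friction and masses are not known exactly. Their poses are not given: they have to be found in the camera images.
- handle_mid (a point): middle of the straight handle bar of the copper caddy, the place to grip. The bar is level, 10 mm wide (x), 12 mm high, 150 mm long (y); the point is at its centre, 140 mm above the caddy's underside. x: across the bar, as the stand's arms run; y: along the bar; z up. Caddy and punches weigh about 0.5 kg and balance at the bar's middle
- caddy_floor (a point): centre of the caddy's inner floor, 3 mm above its underside, 137 mm below the bar's centre; axes as handle_mid. The caddy is an open tray 90 mm (x) by 150 mm (y), walls 28 mm high, with a rigid arched handle: upright straps 16 mm wide at y = +-73.5 mm carry the bar. Two low partitions along y make three lanes, one punch in each
- punch0_mid (a point): middle of a loose square steel punch, 8 mm thick, 100 mm long along its y axis, lying in the -x lane of the caddy
- punch1_mid (a point): middle of a loose square steel punch, 8 mm thick, 110 mm long along its y axis, lying in the middle lane of the caddy
- punch2_mid (a point): middle of a loose square steel punch, 8 mm thick, 95 mm long along its y axis, lying in the +x lane of the caddy
- hanger_arms (a point): fixed hanger stand: point midway between its two level arms, at the height of their upper side (164 mm above the table), about where the bar hangs, its underside on both arms. -x points to the arms' free ends, y across, z up. Arms: 8 mm steel rods along x at y = +-50 mm, from upright posts (12 mm thick, 160 mm tall) at x = +85 mm to turned-up free ends at x = -30 to -38 mm
- hanger_tips (a point): midway between the turned-up ends of the two arms, at the height of their tops, 16 mm above the arms' upper side; axes as hanger_arms. The arms lie under the bar and over the tray: to come off, the bar rises 25 to 60 mm (more jams the tray), then the caddy moves level towards -x, 100 to 125 mm, until all of the tray is clear. A short way sideways would hit the stand: pass above it (180 mm tall) or well round
- salver_mid (a point): centre of the upper face of the round copper salver, 244 mm across, with a row of small beads around the rim, lying fixed on a dark square block 260 x 260 mm; the face is 51 mm above the table. z up
- hammer_grip (a point): chasing hammer lying on the table on the right, about 250 mm long; the point is on its handle. Leave it alone
- vase_mid (a point): small brass vase, 115 mm tall, 68 mm across, standing behind the hanger stand on the side away from the hooked arm tips; the point is at its middle, 58 mm up. Leave it alone
- bowl_mid (a point): copper bowl, 100 mm across, 40 mm high, at the far side of the table; the point is on its axis 20 mm up. Leave it alone
- jar_mid (a point): amber jar with a steel lid, 64 mm across, 85 mm tall, on the left; the point is at its middle. Leave it alone
- tin_mid (a point): plain metal can, 72 mm across, 100 mm tall, on the right; the point is at its middle. Leave it alone
- bangle_mid (a point): brass bangle lying flat, 70 mm across, 18 mm high, on the left; the point is at its middle. Leave it alone
- spare_punch_mid (a point): a single steel punch, 8 x 100 x 8 mm, lying on the salver; the point is at its middle. Leave it alone

How it is judged:
On the way:
1. the handle bar is lifted clear of the hanger arms, level (z of handle_mid in the frame of hanger_arms above 0.018 m and contact force between caddy and stand below 0.1 N and angle between handle_mid's own z axis and vertical below 0.2 rad), for 0.2 s.
At the end, for the whole second after the job is handed in: The fingers hold the caddy in the air: middle within 40 mm of the salver's middle, underside 40 to 130 mm above its face, level within 0.12 rad, still (30 mm/s, 0.2 rad/s), touching neither stand nor block, the three punches lying in it (horizontal distance between caddy_floor and salver_mid below 0.04 m and z of caddy_floor in the frame of salver_mid between 0.043 and 0.133 m and angle between handle_mid's own z axis and vertical below 0.12 rad and linear speed of caddy below 0.03 m/s and angular speed of caddy below 0.2 rad/s and contact force between caddy and the fingers above 1 N and contact force between caddy and stand below 0.1 N and contact force between caddy and block below 0.1 N and x of punch0_mid in the frame of caddy_floor between -0.043 and 0.043 m and y of punch0_mid in the frame of caddy_floor between -0.073 and 0.073 m and z of punch0_mid in the frame of caddy_floor between -0.002 and 0.022 m and x of punch1_mid in the frame of caddy_floor between -0.043 and 0.043 m and y of punch1_mid in the frame of caddy_floor between -0.073 and 0.073 m and z of punch1_mid in the frame of caddy_floor between -0.002 and 0.022 m and x of punch2_mid in the frame of caddy_floor between -0.043 and 0.043 m and y of punch2_mid in the frame of caddy_floor between -0.073 and 0.073 m and z of punch2_mid in the frame of caddy_floor between -0.002 and 0.022 m); the arm keeps its last pose, push and grip.
It fails at once if the caddy tips more than 0.4 rad (angle between handle_mid's own z axis and vertical above 0.4 rad).
It fails at once if the caddy bumps the salver or its block (contact force between caddy and block above 1 N).
It fails at once if another thing on the bench is shifted by more than 25 mm (distance of any of hammer_grip, vase_mid, bowl_mid, jar_mid, tin_mid, bangle_mid, spare_punch_mid from where it was at the start of the episode above 0.025 m).
It also fails if it takes over 50 s, if anything falls off the work surface, if the arm or the gripper's body presses on something with over 40 N, if the wrist force passes 120 N, or if a joint passes its speed limit or range.

## Working session

There is one attempt and no reset: what is moved stays moved. The work goes in short steps, each a Python script; the robot and the scene stay as the last script left them, time stands still between calls to the robot, and variables do not carry over. Pictures are saved under pics/ and viewed, at most 10 in all, crops included, and the job is handed in when it is done.

```bash
mkdir -p pics
python3 - <<'E'
from station import *
import cv2
for n in("scene","top"):
    cv2.imwrite(f"pics/{n}0.png",get_image(n)[:,:,::-1]); print(n,camera_params(n))
E
```

```text
scene {'intrinsics': array([[446.21785232,   0.        , 314.61384083],
       [  0.        , 446.21785232, 237.68612018],
       [  0.        ,   0.        ,   1.        ]]), 'xyz': array([1.19020952, 0.59346718, 0.93436083]), 'attitude': array([0.40861359, 0.93833845, 2.21753264])}
top {'intrinsics': array([[487.6735322 ,   0.        , 314.61192332],
       [  0.        , 487.6735322 , 246.18247503],
       [  0.        ,   0.        ,   1.        ]]), 'xyz': array([0.43695166, 0.01306905, 1.57441431]), 'attitude': array([ 0.07591462, -0.09436022, -1.56097767])}
```

View pics/scene0.png

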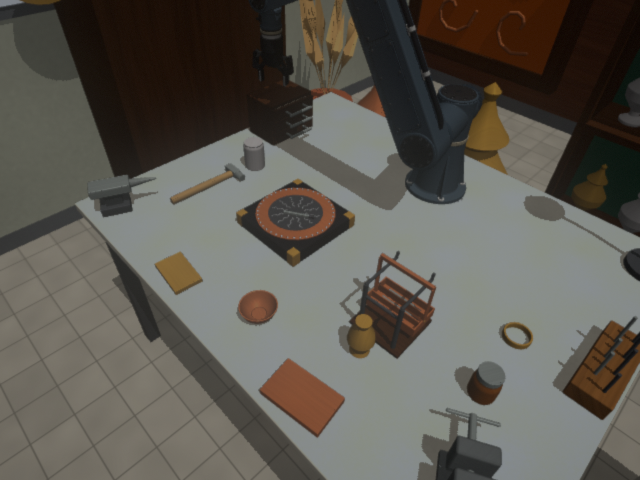

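View pics/top0.png

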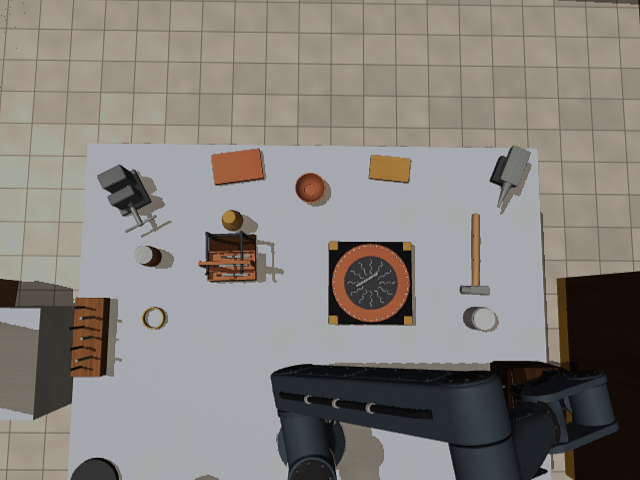

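The scene view shows the caddy at about (400,300), with the vase in front of it. In the top view the caddy is near (230,262) and the salver near (371,283). I'll enlarge both.

Run:
```python
import cv2,numpy as np
a=cv2.imread("pics/top0.png")[200:300,180:280]; b=cv2.imread("pics/scene0.png")[240:365,340:450]
cv2.imwrite("pics/ct.png",cv2.resize(a,(600,600),interpolation=cv2.INTER_CUBIC))
cv2.imwrite("pics/cs.png",cv2.resize(b,None,fx=4.8,fy=4.8,interpolation=cv2.INTER_CUBIC))
```

```text
(no output)
```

View pics/ct.png

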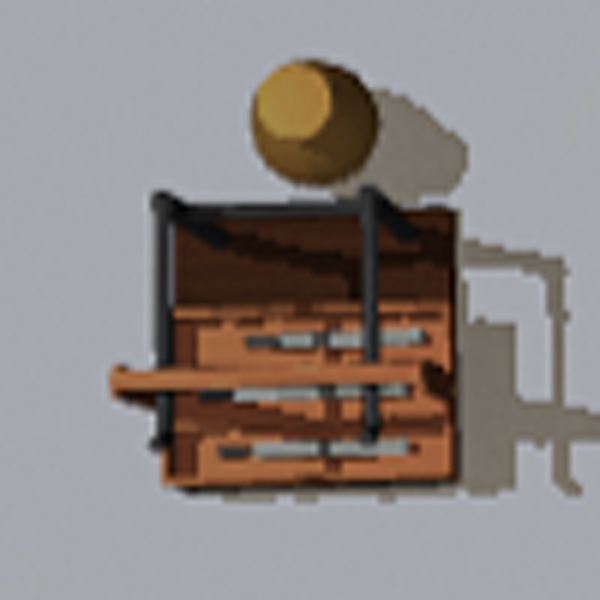

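View pics/cs.png

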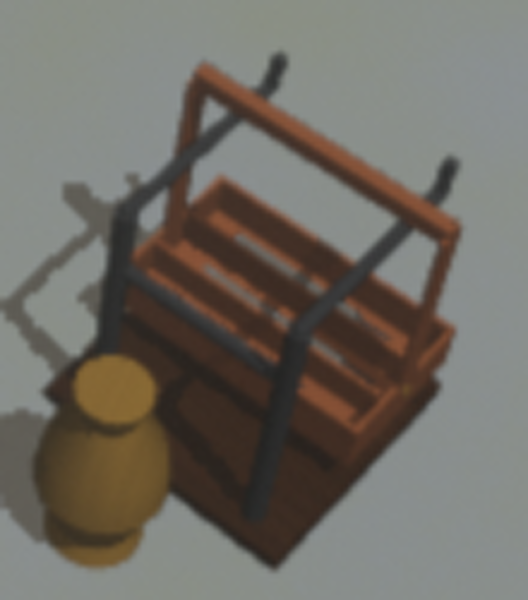

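The top crop shows the bar from about (112,381) to (428,375) and the arm tips at (158,444) and (371,437). The scene crop shows the bar ends at (203,70) and (452,230) and the tips at (280,58) and (450,162). The vase stands behind the posts. Next I'll turn these into world positions.

```bash
cat > h.py <<'E'
from station import *
import numpy as np, cv2
from scipy.spatial.transform import Rotation as R
def at(n,u,v,z):
    c=camera_params(n);d=np.linalg.solve(c["intrinsics"],[u,v,1])*[1,-1,-1]
    d=R.from_rotvec(c["attitude"]).apply(d);return c["xyz"]+d*(z-c["xyz"][2])/d[2]
def proj(n,p):
    c=camera_params(n);q=R.from_rotvec(c["attitude"]).inv().apply(np.array(p)-c["xyz"])*[1,-1,-1]
    w=c["intrinsics"]@q;return w[:2]/w[2]
E
python3 - <<'E'
from h import *
np.set_printoptions(precision=4,suppress=True)
T=lambda u,v,z:at("top",180+(u+.5)/6-.5,200+(v+.5)/6-.5,z)
S=lambda u,v,z:at("scene",340+u/4.8,240+v/4.8,z)
for F,b,t in((T,[(112,381),(428,375)],[(158,444),(371,437)]),(S,[(203,70),(455,230)],[(280,58),(450,162)])):
    b=[F(*p,.175) for p in b]; t=[F(*p,.178) for p in t]
    print("bar",*b,(b[0]+b[1])/2,np.linalg.norm(b[0]-b[1]),"tips",*t,(t[0]+t[1])/2,np.linalg.norm(t[0]-t[1]))
im=cv2.imread("pics/top0.png");s=cv2.imread("pics/scene0.png")
for n,i,(x0,x1,y0,y1) in(("top",im,(331,412,240,326)),("scene",s,(250,342,185,245))):
    h=cv2.cvtColor(i,cv2.COLOR_BGR2HSV);m=((h[...,0]<14)&(h[...,1]>110)&(h[...,2]>110)).astype(np.uint8)
    k=np.zeros_like(m);k[y0:y1,x0:x1]=m[y0:y1,x0:x1]
    c=max(cv2.findContours(k,0,1)[0],key=cv2.contourArea);e=cv2.fitEllipse(c)
    print("salver",n,e,at(n,*e[0],.051))
print(current_tool_rot(),R.from_rotvec(current_tool_rot()).as_matrix())
E
```

```text
bar [0.5378 0.3305 0.175 ] [0.542  0.1798 0.175 ] [0.5399 0.2551 0.175 ] 0.15078482120283423 tips [0.5077 0.307  0.178 ] [0.5119 0.2059 0.178 ] [0.5098 0.2564 0.178 ] 0.10118881856883356
bar [0.5457 0.1861 0.175 ] [0.5405 0.3324 0.175 ] [0.5431 0.2592 0.175 ] 0.14633871020519695 tips [0.5137 0.2087 0.178 ] [0.5096 0.3074 0.178 ] [0.5116 0.258  0.178 ] 0.09876810853092452
salver top ((370.43255615234375, 282.6828308105469), (75.84182739257812, 76.59895324707031), 102.51949310302734) [ 0.4899 -0.1793  0.051 ]
salver scene ((295.068603515625, 213.09117126464844), (48.533931732177734, 76.26454162597656), 89.49012756347656) [ 0.4981 -0.1752  0.051 ]
[-3.0843 -0.5865  0.    ] [[ 0.9302  0.367  -0.0004]
 [ 0.367  -0.9302  0.002 ]
 [ 0.0004 -0.002  -1.    ]]
```

Both views agree: bar at (0.541, 0.257), yaw about 0.035, length about 150 mm, tip spacing about 100 mm, salver at about (0.492, -0.178). I'll move above the bar and check.

```bash
cat >> h.py <<'E'
yaw=0.035; c,s=np.cos(yaw),np.sin(yaw)
def att(sg):
    y=sg*np.array([c,s,0]);z=np.array([0,0,-1.]);return R.from_matrix(np.c_[np.cross(y,z),y,z]).as_rotvec()
BAR=np.array([.541,.257]);SAL=np.array([.492,-.178]);DX=np.array([-c,-s])
E
python3 - <<'E'
from h import *
sols={}
for sg in(1,-1):
    q=[solve_ik(list(BAR)+[.25],att(sg)),solve_ik(list(SAL)+[.26],att(sg))];print(sg,*[None if a is None else np.round(a,2) for a in q])
    if q[0] is not None: sols[sg]=np.abs(q[0][5])
sg=min(sols,key=sols.get);print(sg)
p=current_tcp_pos();move_linear([p[0],p[1],.35])
move_pose(list(BAR)+[.30],att(sg));move_linear(list(BAR)+[.215],.1)
print(current_tcp_pos(),current_tool_rot(),current_clock())
out=[]
for n in("top","scene"):
    i=get_image(n);u,v=map(int,proj(n,list(BAR)+[.19]));out.append(cv2.resize(i[v-50:v+50,u-66:u+66,::-1],(396,300),interpolation=2))
cv2.imwrite("pics/hov.png",np.hstack(out))
E
```

```text
1 [ 0.26  0.47  1.48 -0.    1.19  0.22] [-0.56  0.36  1.65 -0.    1.13 -0.6 ]
-1 None [-0.56  0.36  1.65 -0.    1.13  2.55]
1
[0.54155876 0.2571624  0.21564756] [2.18169174e+00 2.25942902e+00 2.04705892e-03] 5.175
```

View pics/hov.png

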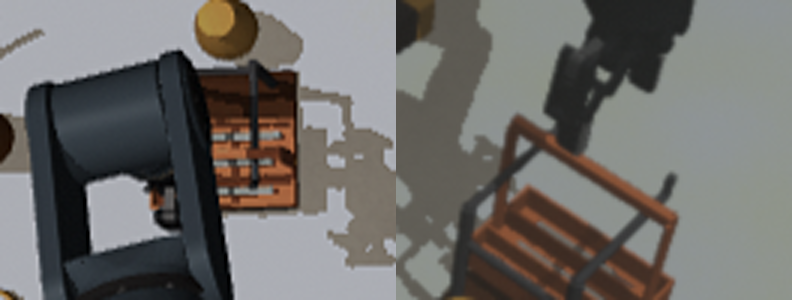

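The hover picture shows the fingers straddling the bar: near fingertip at about (570,150) and far one at about (645,88). I'll check the projection numerically, then descend. On contact the force reading guards.

Run:
```python
from h import *
u,v=map(int,proj("scene",list(BAR)+[.19]))
for p in([.041,0,.228],[-.041,0,.228],[0,0,.17]):
    a,b=proj("scene",[BAR[0]+p[0],BAR[1],p[2]]);print(396+(a-u+66)*3,(b-v+50)*3)
move_linear(list(BAR)+[.180],.08);print(current_force())
move_linear(list(BAR)+[.151],.04);print(current_force())
```

```text
569.8365252620463 143.52382306738758
636.6548255274483 89.40284113330216
591.1489731643678 168.41251784539276
[-0.08654442 -0.14371382  0.77148782]
[-1.05219877 -0.06684037  0.92888702]
```

Run:
```python
from h import *
gripper_to(0.0);hold(.3);print(current_finger_gap(),current_grip_force(),current_force(),current_tcp_pos())
p=current_tcp_pos();move_linear([p[0],p[1],p[2]+.040],.05);hold(.5)
print(current_force(),current_moment(),current_finger_gap(),current_tcp_pos(),current_clock())
i=get_image("scene");u,v=map(int,proj("scene",list(BAR)+[.12]));cv2.imwrite("pics/lift.png",cv2.resize(i[v-75:v+75,u-100:u+100,::-1],(800,600),interpolation=2))
```

```text
0.008992660660623292 58.5652881860733 [ 1.47264989 -0.13426486  1.54350284] [0.54148391 0.25707412 0.15125729]
[-0.69718504  0.21392338 -5.48376869] [ 0.03184954 -0.04911303  0.06419533] 0.008857650688600798 [0.54146887 0.25706374 0.19119009] 9.1667
```

View pics/lift.png

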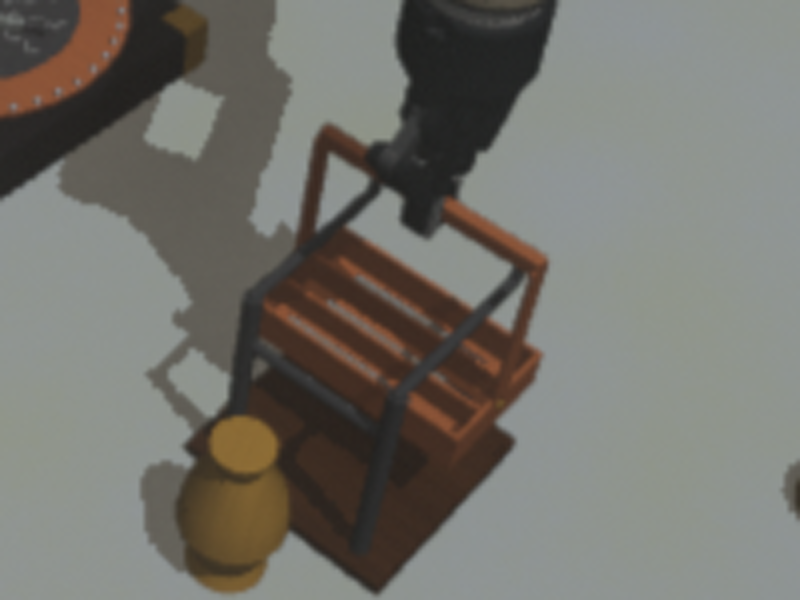

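The caddy hangs level from the gripper, gripped at mid-bar around (425,200), with all three punches in their lanes. The full weight of about 5.5 N is off the arms. Next I'll slide it off towards -x, raise it and carry it over.

Run:
```python
from h import *
def go(xy,z,v): move_linear([xy[0],xy[1],z],v);print(current_tcp_pos().round(3),current_force().round(2),current_moment().round(2))
p=np.array(current_tcp_pos()[:2])
a=p+DX*.118
go(p+DX*.06,.191,.06); go(a,.191,.06); go(a,.255,.08)
go([.435,0],.256,.1); go(SAL,.255,.1); hold(.7)
print(current_clock(),current_finger_gap())
for n,w,h in(("top",100,75),("scene",133,100)):
    u,v=map(int,proj(n,list(SAL)+[.12]));i=get_image(n)[max(v-h,0):v+h,u-w:u+w,::-1]
    cv2.imwrite(f"pics/e{n}.png",cv2.resize(i,None,fx=3,fy=3,interpolation=2))
```

```text
[0.482 0.255 0.191] [-0.03 -0.56 -5.28] [ 0.02 -0.02 -0.02]
[0.424 0.253 0.191] [ 0.2   0.96 -5.41] [ 0.05 -0.02 -0.03]
[0.423 0.253 0.254] [ 0.69  0.21 -5.43] [-0.04 -0.01 -0.04]
[0.435 0.    0.256] [ 0.45  0.54 -4.92] [ 0.02 -0.04 -0.03]
[ 0.492 -0.177  0.255] [ 0.89  0.6  -4.48] [ 0.02 -0.01 -0.03]
17.8333 0.009221275562048858
```

View pics/escene.png

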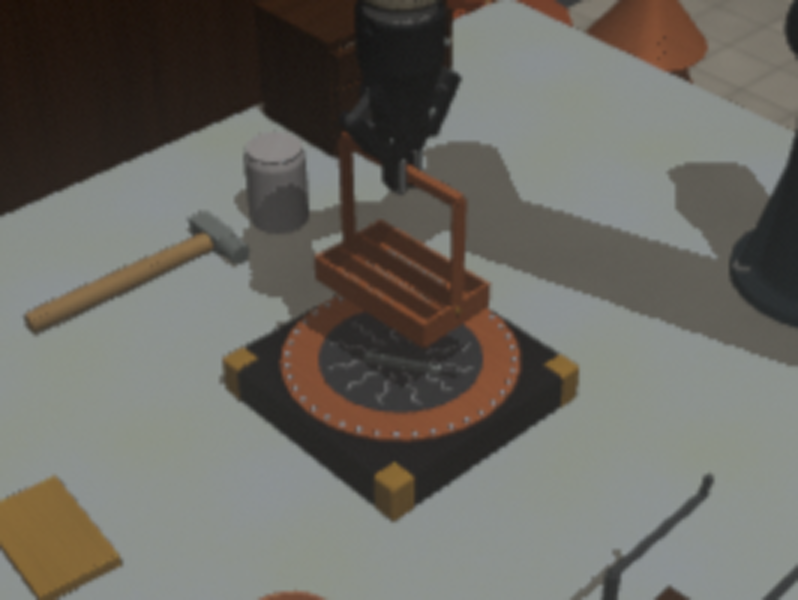

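View pics/etop.png

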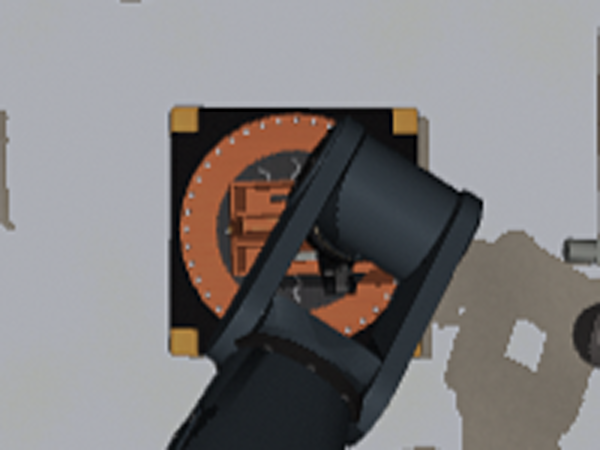

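The caddy is level over the salver, bar at about (400,165) in the scene view. The lanes are in shadow and I can't make out the punches, so I'll take a brightened close-up.

Run:
```python
from h import *
u,v=map(int,proj("scene",list(SAL)+[.135]));i=np.mean([get_image("scene") for _ in range(2)],0)[v-35:v+30,u-43:u+43,::-1]
u,v=map(int,proj("top",list(SAL)+[.135]));j=get_image("top")[v-35:v+30,u-43:u+43,::-1]
f=lambda a:cv2.resize((255*(a/255.)**.5).astype(np.uint8),(400,302),interpolation=2)
k=np.hstack([f(i),f(j)]);cv2.imwrite("pics/z.png",k)
print(current_force(),[current_force()[2] for _ in range(3)])
```

```text
[ 0.06275223 -0.15548771 -5.24389604] [np.float64(-5.243896038355811), np.float64(-5.243896038355811), np.float64(-5.243896038355811)]
```

View pics/z.png

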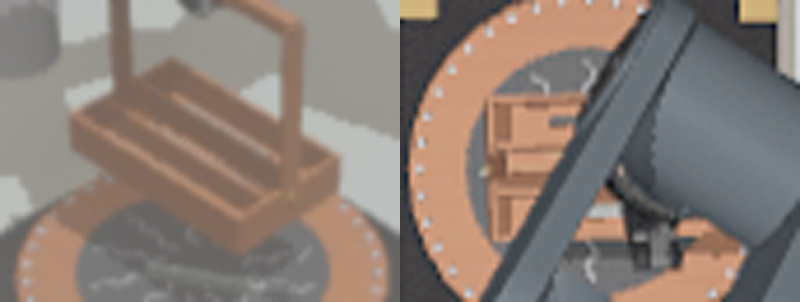

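The punches show as grey lines in the lanes, two of them also visible from above. The weight is unchanged at 5.2 N, and the caddy is centred and level. I'm handing in.

```bash
python3 -c "
from station import *
hold(.3);print(current_tcp_pos(),abs(current_qvel()).max());print(sign_off())"
```

```text
[ 0.49199008 -0.17801153  0.25498353] 0.005918447557625075
the job is handed in; nothing more can be done
None
```

I handed the job in with the caddy held level and steady over the middle of the salver, its underside about 8 cm above the face; the carried weight was unchanged, though shadow and the arm kept me from clearly seeing all three punches in the last picture, and the sign-off call returned no verdict.

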